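# Transfer erased drives from the docks to the transit rack in order

### The job

The four drives in the docks have finished erasing: move them into the empty transit rack in the same order. The drive from the dock beside the aluminium USB hub goes in the slot beside the rack's handle, the next drive along in the next slot, and so on to the last. Stand each drive on its connector edge, fully down in its slot, and keep all the drives upright throughout.

Things in the scene. Friction and masses are not known exactly. Their poses are not given: they have to be found in the camera images.
- drive_a: loose 2.5-inch server drive, bare aluminium and steel, 70 (x) x 15 (y) x 100 (z) mm, about 0.2 kg, standing on its connector edge; origin at the centre of that underside, z up, y across the 15 mm thickness (grip it there). The four are alike; this one starts upright in dock_a, axes along the dock's, underside 20 mm above the dock's underside
- drive_b: loose 2.5-inch server drive, bare aluminium and steel, 70 (x) x 15 (y) x 100 (z) mm, about 0.2 kg, standing on its connector edge; origin at the centre of that underside, z up, y across the 15 mm thickness (grip it there). The four are alike; this one starts upright in dock_b, axes along the dock's, underside 20 mm above the dock's underside
- drive_c: loose 2.5-inch server drive, bare aluminium and steel, 70 (x) x 15 (y) x 100 (z) mm, about 0.2 kg, standing on its connector edge; origin at the centre of that underside, z up, y across the 15 mm thickness (grip it there). The four are alike; this one starts upright in dock_c, axes along the dock's, underside 20 mm above the dock's underside
- drive_d: loose 2.5-inch server drive, bare aluminium and steel, 70 (x) x 15 (y) x 100 (z) mm, about 0.2 kg, standing on its connector edge; origin at the centre of that underside, z up, y across the 15 mm thickness (grip it there). The four are alike; this one starts upright in dock_d, axes along the dock's, underside 20 mm above the dock's underside
- dock_a: fixed black single-drive dock, 104 (x) x 56 (y) x 50 (z) mm; origin: centre of its underside, 3 mm above the bench. Well in the middle of its top 74 (x) x 20 (y) mm, 30 mm deep; the drive lifts straight out, no latch. The four docks stand in one row on a mat, about 62 mm apart between centres along y, letters in any order
- dock_b: fixed black single-drive dock, 104 (x) x 56 (y) x 50 (z) mm; origin: centre of its underside, 3 mm above the bench. Well in the middle of its top 74 (x) x 20 (y) mm, 30 mm deep; the drive lifts straight out, no latch. The four docks stand in one row on a mat, about 62 mm apart between centres along y, letters in any order
- dock_c: fixed black single-drive dock, 104 (x) x 56 (y) x 50 (z) mm; origin: centre of its underside, 3 mm above the bench. Well in the middle of its top 74 (x) x 20 (y) mm, 30 mm deep; the drive lifts straight out, no latch. The four docks stand in one row on a mat, about 62 mm apart between centres along y, letters in any order
- dock_d: fixed black single-drive dock, 104 (x) x 56 (y) x 50 (z) mm; origin: centre of its underside, 3 mm above the bench. Well in the middle of its top 74 (x) x 20 (y) mm, 30 mm deep; the drive lifts straight out, no latch. The four docks stand in one row on a mat, about 62 mm apart between centres along y, letters in any order
- hub: fixed flat aluminium USB hub, 104 (x) x 46 (y) x 26 (z) mm, six sockets on top, in line with the docks at one end of their row, centre about 57 mm from the nearest dock's; origin: centre of its underside, 3 mm above the bench. A plain black power brick 34 mm high stands at the row's other end
- rack: fixed grey rack, 106 (x) x 210 (y) x 60 (z) mm; origin: centre of its underside, on the bench; black bow handle out 39 mm from its +y end, 36 mm up. Four empty slots 80 (x) x 23 (y) mm, 50 mm deep, 4 mm chamfer, floor at z = 10 mm, centres at x = 0, y = +72 (beside the handle), +24, -24, -72 mm. A drive's 70 mm goes along the rack's x, either face to the handle
Not all that is in view belongs to the job. Leave any pink look-alike of the drive_b alone.

How it is judged (in metres and radians):
At the end, for the whole second after the job is handed in: Each drive stands in its slot: counting docks from the hub and slots from the handle, the drive from dock 1, 2, 3, 4 is in slot 1, 2, 3, 4 (within 10 mm along the row and 12 mm across it), its underside within 6 mm of the slot's floor, within 0.25 rad of upright, at rest and released (((horizontal distance between dock_a and hub between 0 and 0.088 m and y of drive_a in the frame of rack between 0.062 and 0.082 m) or (horizontal distance between dock_a and hub between 0.088 and 0.15 m and y of drive_a in the frame of rack between 0.014 and 0.034 m) or (horizontal distance between dock_a and hub between 0.15 and 0.212 m and y of drive_a in the frame of rack between -0.034 and -0.014 m) or (horizontal distance between dock_a and hub between 0.212 and 0.3 m and y of drive_a in the frame of rack between -0.082 and -0.062 m)) and x of drive_a in the frame of rack between -0.012 and 0.012 m and z of drive_a in the frame of rack between 0.004 and 0.016 m and angle between each of drive_a, drive_b, drive_c, drive_d's own z axis and vertical below 0.25 rad and linear speed of each of drive_a, drive_b, drive_c, drive_d below 0.02 m/s and angular speed of each of drive_a, drive_b, drive_c, drive_d below 0.2 rad/s and ((horizontal distance between dock_b and hub between 0 and 0.088 m and y of drive_b in the frame of rack between 0.062 and 0.082 m) or (horizontal distance between dock_b and hub between 0.088 and 0.15 m and y of drive_b in the frame of rack between 0.014 and 0.034 m) or (horizontal distance between dock_b and hub between 0.15 and 0.212 m and y of drive_b in the frame of rack between -0.034 and -0.014 m) or (horizontal distance between dock_b and hub between 0.212 and 0.3 m and y of drive_b in the frame of rack between -0.082 and -0.062 m)) and x of drive_b in the frame of rack between -0.012 and 0.012 m and z of drive_b in the frame of rack between 0.004 and 0.016 m and ((horizontal distance between dock_c and hub between 0 and 0.088 m and y of drive_c in the frame of rack between 0.062 and 0.082 m) or (horizontal distance between dock_c and hub between 0.088 and 0.15 m and y of drive_c in the frame of rack between 0.014 and 0.034 m) or (horizontal distance between dock_c and hub between 0.15 and 0.212 m and y of drive_c in the frame of rack between -0.034 and -0.014 m) or (horizontal distance between dock_c and hub between 0.212 and 0.3 m and y of drive_c in the frame of rack between -0.082 and -0.062 m)) and x of drive_c in the frame of rack between -0.012 and 0.012 m and z of drive_c in the frame of rack between 0.004 and 0.016 m and ((horizontal distance between dock_d and hub between 0 and 0.088 m and y of drive_d in the frame of rack between 0.062 and 0.082 m) or (horizontal distance between dock_d and hub between 0.088 and 0.15 m and y of drive_d in the frame of rack between 0.014 and 0.034 m) or (horizontal distance between dock_d and hub between 0.15 and 0.212 m and y of drive_d in the frame of rack between -0.034 and -0.014 m) or (horizontal distance between dock_d and hub between 0.212 and 0.3 m and y of drive_d in the frame of rack between -0.082 and -0.062 m)) and x of drive_d in the frame of rack between -0.012 and 0.012 m and z of drive_d in the frame of rack between 0.004 and 0.016 m); the robot touches nothing.
It fails at once if a drive is tipped more than 0.7 rad from upright (angle between any of drive_a, drive_b, drive_c, drive_d's own z axis and vertical above 0.7 rad).
It also fails if it takes over 102 s, if anything falls off the work surface, if the arm or the gripper's body presses on something with over 40 N, if the wrist force passes 120 N, or if a joint passes its speed limit or range.

### The arm

A 6-joint arm with a two-finger parallel gripper is mounted at the origin on the work surface. World frame = base frame: x ahead of the robot, y to its left, z up, the work surface at z = 0. Lengths are in mm, angles in rad, forces in N, time in s.
With the tool pointing down it reaches from about 325 to 875 mm from the base axis. Payload 4.4 kg.
Tool frame: the origin (TCP) lies at the very end of the fingers, on their centre line; the grasp point (between the pads) lies 19 mm behind it (bot.pinch_z is the distance from the TCP to the grasp point, in mm); z points along the fingers, y is the line along which they close (so a half turn about z gives the same grasp; the last joint's range is limited). The gripper opens to 85 mm and grips with 20 to 120 N. Pads are 22 mm wide; open, the fingers measure 114 mm over their backs; the gripper's body (76 mm by 85 mm) begins 54 mm behind the grasp point. The pads swing forward as they close: fully open they stand 13 mm farther back than shut.
Start: joints at [1.062, 0.207, 1.542, -0, 1.393, -0.15], TCP at [201.383, 538.584, 231.282] pointing down, gripper open.
Joint ranges: [-2.73, 2.73], [-0.86, 2.22], [0.23, 2.46], [-1.11, 4.25], [0.08, 2.63], [-2.82, 2.82]. Speed limits (rad/s): [2.79, 2.79, 3.14, 3.14, 3.14, 3.14].

### API

Orientations are given as a unit quaternion [w, x, y, z].
In Python, from station import bot, vision, ticket gives the robot as it stands. The module is installed in compiled form; this text tells all that it offers.
- The arm moves only by the shell command python3 -m crank 'ROWS' [FORCE]. ROWS is JSON, one flat list of numbers, 5 for each row, row after row: the shift along the tool's x, y, z in cm, then the turn about the tool's z in degrees, then the finger opening in cm, from 0 to 8.54. In form: [tx, ty, tz, yaw, fingers, tx, ty, tz, yaw, fingers, ...]. A call has 1 to 12 rows; each row is the pose to reach, as a shift and turn from the pose commanded when the call began, along the tool's axes at that moment; what a row does not reach only later rows make up. A row lasts 1/10 s, in which the tool goes at most 50 mm and 8.59 degrees, less where a joint would pass 70% of its speed; a pose out of reach is approached as far as the arm can. A call with a gripper value outside its range is refused whole. The fingers move at their own pace and stop on an object; FORCE is the grip in N (left out, the last holds). Time passes only in rows, so rows that repeat a pose let the fingers close. It gives the time, the measured TCP pose, the force, the opening and the grip force at its end, in the units of the state.
- bot.state(): the state, without advancing time (a new reading comes with each control period).
- vision.get_image(name): name is "side" or "top"; returns (picture, depth): 480x640x3 uint8, red, green, blue; 480x640 float32, mm along the optical axis (not along the pixel's ray), 0 where there is no reading.
- vision.get_calibration(name): a dict with "intrinsics" (3x3 intrinsics, pixels), "view" (4x4, takes a point from world to camera coordinates). Camera axes: x right, y up, looking along -z (the intrinsics and any distortion apply to the point x, -y, -z); pixel columns grow to the right and rows downward; lengths in mm; the calibration is good to about 2 mm. A picture is of the moment at which its call begins. get_calibration takes no time and is no camera call.
- ticket.sign_off(): hands the job in; it is judged then, once.
The state is a dict: "time_s": time; "joint_pos": joint angles; "dq": joint speeds; "joint_torque": joint torques, N m; "tcp_pos": TCP position; "orientation": TCP orientation; "ft_force": force on the tool from outside, world axes, zero at the start; "wrist_torque": the same for the moment, N m; "gripper_width": opening from 0.0 (shut) to 1.0 (fully open); "finger_force": force on a finger pad.
Only numpy, scipy, OpenCV 4.12 (cv2) and the standard library are available. Lean on these libraries where they do the work, as an engineer would, in place of code of your own. Each camera call takes 0.05 s, during which the arm holds its last target. There are 200 camera calls.

## Working session

There is one attempt and no reset: what is moved stays moved. The work goes in short steps, Python scripts to look and compute and a shell command to move; the robot and the scene stay as the last step left them, time stands still between calls to the robot, and variables do not carry over. Pictures are saved under pics/ and viewed, at most 14 in all, crops included, and the job is handed in when it is done.

```bash
mkdir -p pics
cat > h.py <<'E'
from station import bot, vision, ticket
import numpy as np, cv2
def snap(name,fn):
    im,d=vision.get_image(name); cv2.imwrite('pics/%s.png'%fn,im[:,:,::-1]); np.savez('pics/%s.npz'%fn,im=im,d=d); return im,d
def world(name,d):
    c=vision.get_calibration(name);K=np.array(c['intrinsics']);V=np.array(c['view'])
    v,u=np.mgrid[:480,:640]
    P=np.stack([(u-K[0,2])/K[0,0]*d,-(v-K[1,2])/K[1,1]*d,-d,np.ones_like(d)],-1)
    return (P@np.linalg.inv(V).T)[...,:3]
E
python3 - <<'E'
from h import *
for n in('top','side'):
    snap(n,n+'0'); c=vision.get_calibration(n); print({k:np.round(v,3).tolist() if not isinstance(v,str) else v for k,v in c.items()})
print(bot.state())
E
```

```text
{'intrinsics': [[483.646, 0.0, 317.956], [0.0, 483.646, 235.416], [0.0, 0.0, 1.0]], 'view': [[-0.055, -0.999, 0.004, 47.38], [0.964, -0.052, 0.261, -599.071], [-0.26, 0.018, 0.965, -630.941], [0.0, 0.0, 0.0, 1.0]]}
{'intrinsics': [[588.202, 0.0, 328.574], [0.0, 588.202, 242.192], [0.0, 0.0, 1.0]], 'view': [[-0.951, -0.308, -0.007, 571.741], [0.157, -0.506, 0.848, -130.591], [-0.265, 0.806, 0.53, -774.117], [0.0, 0.0, 0.0, 1.0]]}
{'time_s': 0.1, 'joint_pos': array([ 1.06250162e+00,  2.07377658e-01,  1.54283955e+00, -5.25047791e-05,
        1.39349339e+00, -1.50512722e-01]), 'dq': array([ 3.57860310e-04, -2.83523692e-03, -2.72853341e-03, -8.67470274e-04,
       -9.10797028e-04, -2.93780991e-05]), 'joint_torque': array([-3.86304537e-04, -3.84094226e+01, -2.92547750e+01, -2.82594447e-04,
        4.91148880e-03,  2.10680105e-05]), 'tcp_pos': array([201.05346521, 537.96058181, 230.20403166]), 'orientation': array([-3.18108914e-04,  1.77933690e-01,  9.84041910e-01, -1.01039625e-03]), 'ft_force': array([-0.4936046 ,  0.49062909,  0.09258924]), 'wrist_torque': array([-0.00486871, -0.05235792,  0.01471764]), 'finger_force': 0.0, 'gripper_width': 0.999626551132368}
```

View pics/top0.png

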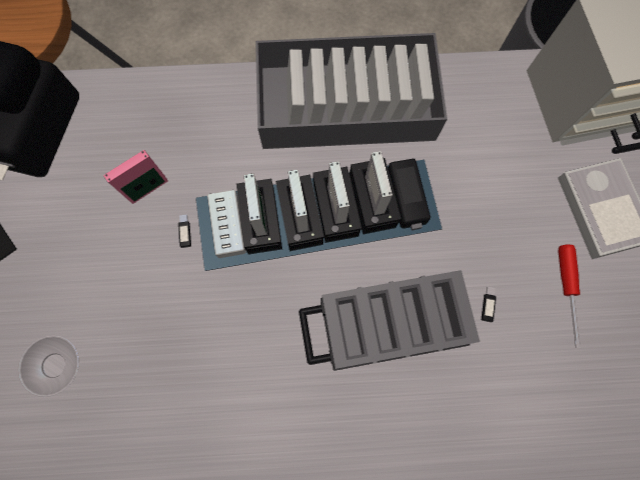

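View pics/side0.png

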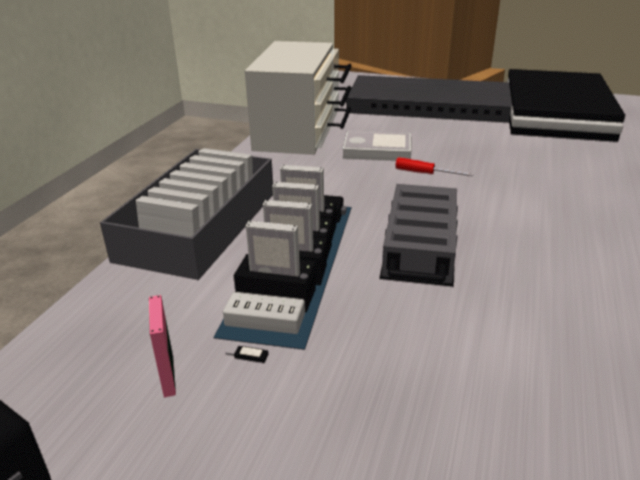

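The top view shows the hub at the left end of the row (219,222) and four drives at about (253,205), (298,205), (340,192) and (380,182), with the brick at (409,192). The rack is at (400,320) with its handle on the left (315,335). The pink decoy is at (137,175). Next I measure with depth.

```bash
cat > m.py <<'E'
from h import *
def rects(P,mask,amin=60):
    n,l,s,_=cv2.connectedComponentsWithStats(mask.astype(np.uint8))
    out=[]
    for i in range(1,n):
        if s[i,4]<amin: continue
        q=P[l==i]; r=cv2.minAreaRect(q[:,:2].astype(np.float32))
        out.append((s[i,:4].tolist(),np.round(r[0],1).tolist(),np.round(r[1],1).tolist(),round(r[2],1),np.round(np.median(q[:,2]),1)))
    return out
E
python3 - <<'E'
from m import *
for n in('top','side'):
    z=np.load('pics/%s0.npz'%n);P=world(n,z['d']);ok=z['d']>0
    roi=ok&(P[...,0]>300)&(P[...,0]<720)&(abs(P[...,1])<330)
    print(n)
    for nm,a,b in(('drv',117,130),('rack',55,66),('dock',48,58),('hub',25,33)):
        for r in rects(P,roi&(P[...,2]>a)&(P[...,2]<b)): print(nm,r)
E
```

```text
top
drv ([371, 151, 21, 48], [675.4, -78.7], [70.4, 15.3], 8.6, np.float64(122.8))
drv ([329, 161, 20, 49], [662.7, -17.2], [70.4, 15.3], 8.3, np.float64(122.8))
drv ([288, 170, 19, 48], [652.9, 42.6], [70.1, 14.9], 8.2, np.float64(122.7))
drv ([244, 174, 16, 48], [650.4, 106.7], [69.7, 15.0], 6.2, np.float64(122.9))
rack ([118, 173, 30, 20], [707.0, 297.2], [3.3, 51.8], 32.9, np.float64(61.1))
rack ([368, 179, 18, 33], [665.3, -73.4], [55.5, 13.4], 23.1, np.float64(60.3))
rack ([322, 270, 158, 99], [476.9, -96.5], [109.1, 211.3], 6.8, np.float64(59.4))
dock ([351, 164, 50, 63], [673.4, -78.3], [101.8, 56.7], 8.4, np.float64(52.8))
dock ([312, 167, 49, 69], [663.9, -16.6], [105.3, 56.0], 7.8, np.float64(52.9))
dock ([119, 175, 30, 19], [706.5, 297.6], [3.3, 51.1], 33.0, np.float64(52.9))
dock ([275, 174, 48, 70], [653.3, 42.2], [105.1, 56.0], 8.7, np.float64(52.9))
dock ([236, 179, 44, 69], [650.6, 106.4], [105.0, 56.2], 5.9, np.float64(53.0))
dock ([432, 277, 34, 65], [486.4, -170.3], [92.0, 32.2], 6.8, np.float64(56.0))
dock ([399, 285, 34, 61], [479.8, -121.8], [89.0, 32.9], 12.1,
[... 1143 characters left out ...]
3, 200, 104, 88], [653.6, 11.5], [109.6, 250.5], 5.6, np.float64(53.6))
dock ([398, 203, 52, 12], [476.6, -128.1], [85.9, 24.5], 1.0, np.float64(53.3))
dock ([395, 217, 54, 13], [471.6, -78.9], [83.6, 22.6], 10.4, np.float64(53.4))
dock ([393, 232, 55, 14], [465.2, -32.6], [83.8, 25.3], 2.4, np.float64(53.7))
dock ([383, 248, 73, 14], [459.5, 8.6], [104.7, 9.6], 6.6, np.float64(52.6))
dock ([156, 350, 14, 19], [701.6, 311.6], [14.9, 30.8], 31.3, np.float64(52.9))
hub ([396, 264, 42, 10], [460.6, 8.9], [60.8, 9.9], 6.2, np.float64(29.2))
hub ([223, 276, 93, 48], [643.7, 131.6], [106.6, 107.6], 6.5, np.float64(29.7))
hub ([160, 366, 13, 18], [695.2, 312.4], [12.5, 28.2], 0.5, np.float64(28.8))
```

Drives, docks and rack come out at their known sizes and heights: tops at z≈123 and 53, rack at 60. The two cameras differ by about 3.5 mm in x, so I use the mean. Next is a helper that gives shifts in tool axes.

```bash
cat > go.py <<'E'
# usage: go.py D1|S1 z  -> shift in tool cm, yaw deg from measured pose
import sys
from h import *
from scipy.spatial.transform import Rotation as R
T={'D1':(648.6,106.8,6.1),'D2':(651.2,42.9,8.4),'D3':(661.3,-17.0,8.2),'D4':(673.5,-78.4,8.6)}
a=np.radians(6.8)
for i,y in enumerate((72,24,-24,-72)): T['S%d'%(i+1)]=(475.1-y*np.sin(a),-96.5+y*np.cos(a),6.8)
s=bot.state();M=R.from_quat(np.roll(s['orientation'],-1)).as_matrix()
x,y,th=T[sys.argv[1]]
d=np.array([x,y,float(sys.argv[2])])-s['tcp_pos']
psi=np.degrees(np.arctan2(M[1,1],M[0,1]))
print('shift cm',np.round(d@M/10,2),'yaw',round((psi-(90+th)+90)%180-90,2),'tcp',s['tcp_pos'].round(1),'w',round(s['gripper_width'],3),'t',s['time_s'])
E
python3 go.py D1 230; python3 go.py D1 150
```

```text
shift cm [-57.02 -24.71   0.06] yaw -26.6 tcp [201.1 538.  230.2] w 1.0 t 0.1
shift cm [-57.02 -24.7    8.06] yaw -26.6 tcp [201.1 538.  230.2] w 1.0 t 0.1
```

```bash
python3 -m crank '[-4,-1.7,0,-3,3, -8.5,-3.7,0,-8,3, -13,-5.6,0,-14,3, -17.5,-7.6,0,-20,3, -22,-9.5,0,-26.6,3, -26.5,-11.5,0,-26.6,3, -31,-13.4,0,-26.6,3, -35.5,-15.4,0,-26.6,3, -40,-17.3,0,-26.6,3, -44.5,-19.3,0,-26.6,3, -49,-21.2,0,-26.6,3, -52,-22.5,0,-26.6,3]' 60; python3 go.py D1 150
```

```text
time_s: 1.3
tcp_pos: [611.4, 142.8, 230.5]
orientation: [-0.0, -0.052, 0.999, -0.0]
ft_force: [-0.1, 0.8, 0.4]
gripper_width: 0.349
finger_force: 0.0
shift cm [-3.33 -3.96  8.05] yaw -0.14 tcp [611.4 142.8 230.5] w 0.349 t 1.3
```

```bash
python3 -m crank '[-1.5,-2,0,0,3, -3,-3.6,0,0,3, -3.3,-3.95,2,0,3, -3.3,-3.95,4,0,3, -3.3,-3.95,6,0,3, -3.3,-3.95,7.5,0,3, -3.3,-3.95,8,0,3, -3.3,-3.95,8,0,3, -3.3,-3.95,8,0,3]'; python3 go.py D1 84
python3 - <<'E'
from h import *
im,d=snap('top','t1'); im2,_=snap('side','s1')
a=cv2.resize(im[110:260,180:380],(800,600),interpolation=cv2.INTER_CUBIC)[:,:,::-1]
b=cv2.resize(im2[120:345,190:490],(800,600))[:,:,::-1]
cv2.imwrite('pics/v1.png',np.hstack([cv2.resize(a,(400,300)),cv2.resize(b,(400,300))]))
E
```

```text
time_s: 2.2
tcp_pos: [647.3, 110.1, 152.3]
orientation: [0.001, -0.053, 0.999, -0.0]
ft_force: [1.0, -0.3, -0.1]
gripper_width: 0.352
finger_force: 0.0
shift cm [-0.08 -0.34  6.83] yaw 0.01 tcp [647.3 110.1 152.3] w 0.352 t 2.2
```

View pics/v1.png

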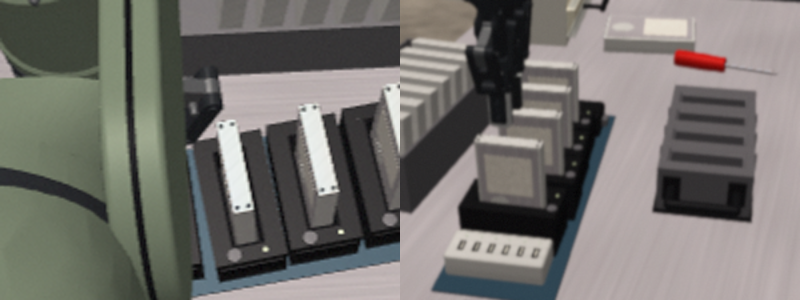

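The side crop shows the fingers near the top of drive 1, around (500,110). I check the exact position by projecting the TCP once the arm has settled.

```bash
python3 -m crank '[0,0,0,0,3, 0,0,0,0,3]'; python3 go.py D1 84
python3 - <<'E'
from h import *
im2,_=snap('side','s2'); s=bot.state()
c=vision.get_calibration('side');K=c['intrinsics'];V=np.array(c['view'])
im=np.ascontiguousarray(im2[:,:,::-1])
def proj(p):
    q=V@np.r_[p,1]; return int((K[0][0]*q[0]/-q[2]+K[0][2])*8),int((-K[1][1]*q[1]/-q[2]+K[1][2])*8)
for p,col in((s['tcp_pos'],(0,0,255)),((648.6,106.8,123),(0,255,0))): cv2.circle(im,proj(np.array(p)),12,col,-1,shift=3)
cv2.imwrite('pics/v2.png',cv2.resize(im[130:280,190:390],(800,600)))
E
```

```text
time_s: 2.5
tcp_pos: [647.1, 110.0, 152.2]
orientation: [0.001, -0.053, 0.999, -0.0]
ft_force: [-0.5, 0.9, -0.7]
gripper_width: 0.354
finger_force: 0.0
shift cm [-0.1  -0.34  6.82] yaw 0.01 tcp [647.1 110.  152.2] w 0.354 t 2.5
```

View pics/v2.png

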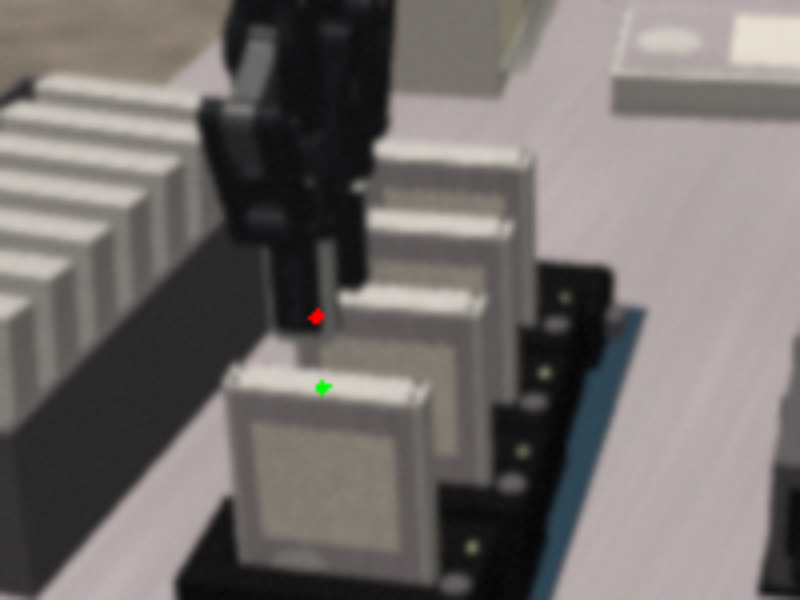

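The fingers straddle the TCP dot (317,316), above drive 1's top (322,387), so the calibration agrees. Now I descend, grip and lift.

```bash
python3 -m crank '[-0.1,-0.34,0,0,3, -0.1,-0.34,1,0,3, -0.1,-0.34,2.5,0,3, -0.1,-0.34,4.5,0,3, -0.1,-0.34,6,0,3, -0.1,-0.34,6.8,0,3, -0.1,-0.34,6.8,0,3, -0.1,-0.34,6.8,0,3, -0.1,-0.34,6.8,0,0, -0.1,-0.34,6.8,0,0, -0.1,-0.34,6.8,0,0, -0.1,-0.34,6.8,0,0]' 60; python3 go.py D1 84
```

```text
time_s: 3.75
tcp_pos: [649.0, 106.7, 84.5]
orientation: [0.001, -0.053, 0.999, -0.0]
ft_force: [0.1, 0.6, 3.5]
gripper_width: 0.162
finger_force: 59.2
shift cm [0.04 0.01 0.05] yaw 0.0 tcp [649.  106.7  84.5] w 0.162 t 3.75
```

```bash
python3 -m crank '[0,0,0,0,0, 0,0,-1,0,0, 0,0,-2.5,0,0, 0,0,-4.5,0,0, 0,0,-7,0,0, 0,0,-9.5,0,0, 0,0,-11.5,0,0, 0,0,-12,0,0, 0,0,-12,0,0, 0,0,-12,0,0]'; python3 go.py S1 204
```

```text
time_s: 4.75
tcp_pos: [646.8, 106.6, 201.8]
orientation: [-0.002, -0.053, 0.999, 0.0]
ft_force: [-0.1, -0.2, -3.5]
gripper_width: 0.165
finger_force: 58.6
shift cm [ 19.32 -11.17  -0.16] yaw -0.7 tcp [646.8 106.6 201.8] w 0.165 t 4.75
```

```bash
python3 -m crank '[1.5,-0.9,0,0,0, 4.5,-2.6,0,0,0, 8,-4.6,0,-0.7,0, 11.5,-6.6,0,-0.7,0, 15,-8.7,0,-0.7,0, 17.5,-10.1,0,-0.7,0, 19,-11,0,-0.7,0, 19.3,-11.2,0,-0.7,0, 19.3,-11.2,0,-0.7,0, 19.3,-11.2,0,-0.7,0]'; python3 go.py S1 124
python3 - <<'E'
from m import *
n='top';im,d=snap(n,'t3');P=world(n,d)
snap('side','s3')
E
```

```text
time_s: 5.75
tcp_pos: [468.4, -24.8, 202.9]
orientation: [-0.0, -0.059, 0.998, 0.0]
ft_force: [0.3, -0.3, -2.0]
gripper_width: 0.164
finger_force: 58.7
shift cm [ 0.18 -0.    7.89] yaw 0.01 tcp [468.4 -24.8 202.9] w 0.164 t 5.75
```

View pics/s3.png

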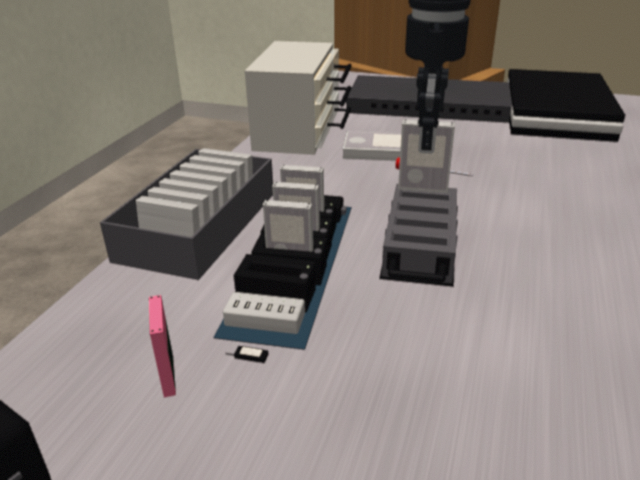

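Drive 1 hangs upright at (427,155), well above slot 1. I lower it to TCP z≈72 (underside 10.5).

```bash
python3 -m crank '[0.18,0,0.5,0,0, 0.18,0,2.5,0,0, 0.18,0,5,0,0, 0.18,0,7.5,0,0, 0.18,0,9,0,0, 0.18,0,10.3,0,0, 0.18,0,11.5,0,0, 0.18,0,12.5,0,0, 0.18,0,13,0,0, 0.18,0,13,0,0, 0.18,0,13,0,0, 0.18,0,13,0,0]'; python3 go.py S1 71.5
```

```text
time_s: 7.05
tcp_pos: [467.0, -25.6, 74.1]
orientation: [0.001, -0.059, 0.998, -0.0]
ft_force: [-0.4, 0.6, -2.0]
gripper_width: 0.164
finger_force: 58.8
shift cm [0.04 0.06 0.26] yaw 0.0 tcp [467.  -25.6  74.1] w 0.164 t 7.05
```

Now lower the last bit, open and raise.

```bash
python3 -m crank '[0,0,0.1,0,0, 0,0,0.2,0,0, 0,0,0.25,0,0, 0,0,0.25,0,0, 0,0,0.2,0,3, 0,0,0.2,0,3, 0,0,0.2,0,3, 0,0,0.2,0,3, 0,0,0.2,0,3, 0,0,-1,0,3, 0,0,-2.5,0,3]'; python3 -m crank '[0,0,-1.5,0,3, 0,0,-4,0,3, 0,0,-6.5,0,3, 0,0,-6.5,0,3, 0,0,-6.5,0,3]'; python3 go.py D2 155
python3 - <<'E'
from h import *
im,_=snap('side','s4'); cv2.imwrite('pics/v4.png',cv2.resize(im[110:290,350:550],(667,600))[:,:,::-1])
E
```

```text
time_s: 8.15
tcp_pos: [465.5, -25.2, 98.4]
orientation: [-0.001, -0.059, 0.998, 0.0]
ft_force: [0.1, -0.1, 0.0]
gripper_width: 0.351
finger_force: 0.0
time_s: 8.65
tcp_pos: [466.8, -25.5, 164.4]
orientation: [0.001, -0.059, 0.998, -0.0]
ft_force: [-0.0, 0.2, 0.3]
gripper_width: 0.349
finger_force: 0.0
shift cm [-19.12   4.61   0.97] yaw -1.6 tcp [466.8 -25.5 164.4] w 0.349 t 8.65
```

View pics/v4.png

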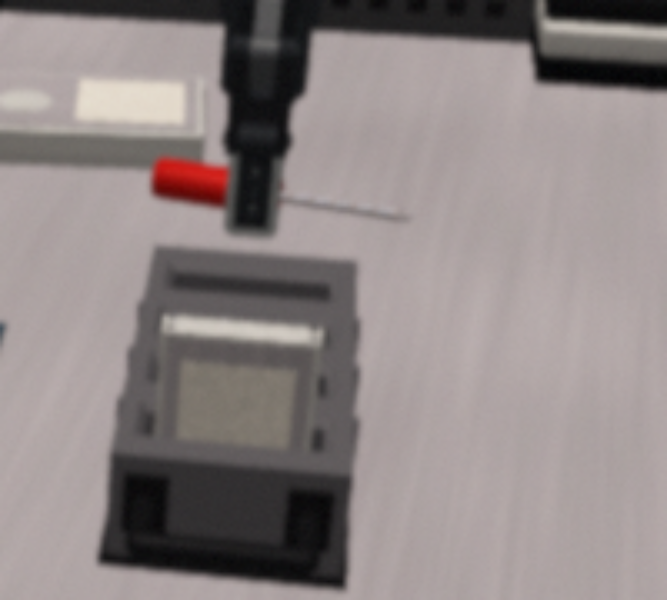

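Drive 1 stands down in slot 1, with its top edge at about (240,330). Next is drive 2.

```bash
python3 -m crank '[-2,0.5,0,0,3, -6,1.4,0,0,3, -10,2.4,0.4,-1.6,3, -14,3.4,0.8,-1.6,3, -17,4.1,1,-1.6,3, -18.7,4.5,1,-1.6,3, -19.1,4.6,1,-1.6,3, -19.1,4.6,1,-1.6,3, -19.1,4.6,1,-1.6,3]'; python3 go.py D2 84.5
```

```text
time_s: 9.6
tcp_pos: [649.0, 42.6, 152.3]
orientation: [-0.001, -0.073, 0.997, 0.0]
ft_force: [-0.4, -0.4, 0.6]
gripper_width: 0.351
finger_force: 0.0
shift cm [-0.24 -0.    6.78] yaw -0.02 tcp [649.   42.6 152.3] w 0.351 t 9.6
```

```bash
python3 -m crank '[-0.15,0,0.5,0,3, -0.15,0,1.5,0,3, -0.15,0,3,0,3, -0.15,0,4.5,0,3, -0.15,0,6,0,3, -0.15,0,6.8,0,3, -0.15,0,6.8,0,3, -0.15,0,6.8,0,3, -0.15,0,6.8,0,0, -0.15,0,6.8,0,0, -0.15,0,6.8,0,0, -0.15,0,6.8,0,0]'; python3 go.py D2 84.5;  python3 -m crank '[0,0,0,0,0, 0,0,-1,0,0, 0,0,-2.5,0,0, 0,0,-4.5,0,0, 0,0,-7,0,0, 0,0,-9.5,0,0, 0,0,-11.5,0,0, 0,0,-12,0,0, 0,0,-12,0,0, 0,0,-12,0,0]'; python3 go.py S2 204
```

```text
time_s: 10.8
tcp_pos: [652.8, 43.1, 86.3]
orientation: [0.001, -0.073, 0.997, -0.0]
ft_force: [0.2, 0.1, 1.3]
gripper_width: 0.161
finger_force: 60.0
shift cm [0.16 0.01 0.18] yaw -0.0 tcp [652.8  43.1  86.3] w 0.161 t 10.8
time_s: 11.8
tcp_pos: [650.9, 43.1, 204.0]
orientation: [-0.001, -0.073, 0.997, 0.0]
ft_force: [-0.1, 0.6, -2.5]
gripper_width: 0.16
finger_force: 59.5
shift cm [19.36 -8.85  0.05] yaw 1.6 tcp [650.9  43.1 204. ] w 0.16 t 11.8
```

```bash
python3 -m crank '[1.5,-0.7,0,0,0, 4.5,-2.1,0,0,0, 8,-3.7,0,1.6,0, 11.5,-5.3,0,1.6,0, 15,-6.9,0,1.6,0, 17.5,-8,0,1.6,0, 19,-8.7,0,1.6,0, 19.3,-8.85,0,1.6,0, 19.3,-8.85,0,1.6,0, 19.3,-8.85,0,1.6,0]'; python3 go.py S2 73.5
```

```text
time_s: 12.8
tcp_pos: [474.8, -72.3, 205.3]
orientation: [0.0, -0.06, 0.998, 0.0]
ft_force: [0.7, 0.5, -2.3]
gripper_width: 0.16
finger_force: 59.5
shift cm [ 2.700e-01 -1.000e-02  1.318e+01] yaw 0.03 tcp [474.8 -72.3 205.3] w 0.16 t 12.8
```

```bash
python3 -m crank '[0.05,0,0.5,0,0, 0.05,0,2.5,0,0, 0.05,0,5,0,0, 0.05,0,7.5,0,0, 0.05,0,9,0,0, 0.05,0,10.3,0,0, 0.05,0,11.5,0,0, 0.05,0,12.5,0,0, 0.05,0,13,0,0, 0.05,0,13.1,0,0, 0.05,0,13.1,0,0, 0.05,0,13.1,0,0]'; python3 go.py S2 73.5
```

```text
time_s: 14.0
tcp_pos: [474.1, -73.0, 75.0]
orientation: [0.001, -0.059, 0.998, -0.0]
ft_force: [0.3, 0.1, -1.9]
gripper_width: 0.163
finger_force: 59.6
shift cm [0.18 0.05 0.15] yaw -0.0 tcp [474.1 -73.   75. ] w 0.163 t 14.0
```

```bash
python3 -m crank '[0,0,0.1,0,0, 0,0,0.15,0,0, 0,0,0.15,0,0, 0,0,0.15,0,0, 0,0,0.1,0,3, 0,0,0.1,0,3, 0,0,0.1,0,3, 0,0,0.1,0,3, 0,0,0.1,0,3, 0,0,-1,0,3, 0,0,-2.5,0,3]'; python3 -m crank '[0,0,-1.5,0,3, 0,0,-4,0,3, 0,0,-6.5,0,3, 0,0,-6.5,0,3, 0,0,-6.5,0,3]'; python3 go.py D3 155
python3 - <<'E'
from m import *
z={'im':0};n='side';im,d=snap(n,'s5');P=world(n,d);roi=(d>0)&(P[...,0]<560)&(P[...,0]>400)&(P[...,1]>-200)&(P[...,1]<0)
for r in rects(P,roi&(P[...,2]>105)&(P[...,2]<116),30): print(r)
E
```

```text
time_s: 15.1
tcp_pos: [472.6, -72.4, 99.3]
orientation: [-0.001, -0.059, 0.998, 0.0]
ft_force: [0.6, -0.2, -0.1]
gripper_width: 0.355
finger_force: 0.0
time_s: 15.6
tcp_pos: [473.9, -72.9, 165.2]
orientation: [0.001, -0.059, 0.998, -0.0]
ft_force: [0.6, 0.4, 0.5]
gripper_width: 0.355
finger_force: 0.0
shift cm [-19.26   3.33   1.06] yaw -1.4 tcp [473.9 -72.9 165.2] w 0.355 t 15.6
([401, 190, 47, 12], [470.3, -71.9], [69.6, 19.0], 7.3, np.float64(110.1))
([398, 205, 49, 12], [464.7, -23.7], [69.4, 19.2], 8.5, np.float64(110.2))
```

Both drives have their tops at z = 110, which is fully down, and lie within 3 mm of the slot centres. Next is drive 3.

```bash
python3 -m crank '[-2,0.35,0,0,3, -6,1,0,0,3, -10,1.7,0.4,-1.4,3, -14,2.4,0.8,-1.4,3, -17,2.9,1,-1.4,3, -18.7,3.2,1,-1.4,3, -19.3,3.3,1,-1.4,3, -19.3,3.3,1,-1.4,3, -19.3,3.3,1,-1.4,3]'; python3 go.py D3 84.5
```

```text
time_s: 16.55
tcp_pos: [659.8, -17.3, 153.3]
orientation: [-0.001, -0.071, 0.997, 0.0]
ft_force: [-0.2, 0.4, -0.5]
gripper_width: 0.356
finger_force: 0.0
shift cm [-0.17  0.    6.88] yaw -0.01 tcp [659.8 -17.3 153.3] w 0.356 t 16.55
```

```bash
python3 -m crank '[0.05,0,0.5,0,3, 0.05,0,1.5,0,3, 0.05,0,3,0,3, 0.05,0,4.5,0,3, 0.05,0,6,0,3, 0.05,0,7,0,3, 0.05,0,7,0,3, 0.05,0,7,0,3, 0.05,0,7,0,0, 0.05,0,7,0,0, 0.05,0,7,0,0, 0.05,0,7,0,0]'; python3 go.py D3 84.5;  python3 -m crank '[0,0,0,0,0, 0,0,-1,0,0, 0,0,-2.5,0,0, 0,0,-4.5,0,0, 0,0,-7,0,0, 0,0,-9.5,0,0, 0,0,-11.5,0,0, 0,0,-12,0,0, 0,0,-12,0,0, 0,0,-12,0,0]'; python3 go.py S3 204
```

```text
time_s: 17.75
tcp_pos: [661.6, -17.2, 85.3]
orientation: [0.001, -0.072, 0.997, -0.0]
ft_force: [1.7, -1.4, 1.4]
gripper_width: 0.165
finger_force: 59.0
shift cm [0.03 0.03 0.08] yaw 0.0 tcp [661.6 -17.2  85.3] w 0.165 t 17.75
time_s: 18.75
tcp_pos: [659.4, -17.0, 202.9]
orientation: [-0.002, -0.072, 0.997, 0.0]
ft_force: [0.2, 0.4, -2.8]
gripper_width: 0.161
finger_force: 59.0
shift cm [19.44 -7.63 -0.06] yaw 1.4 tcp [659.4 -17.  202.9] w 0.161 t 18.75
```

```bash
python3 -m crank '[1.5,-0.6,0,0,0, 4.5,-1.8,0,0,0, 8,-3.1,0,1.4,0, 11.5,-4.5,0,1.4,0, 15,-5.9,0,1.4,0, 17.5,-6.9,0,1.4,0, 19,-7.5,0,1.4,0, 19.4,-7.65,0,1.4,0, 19.4,-7.65,0,1.4,0, 19.4,-7.65,0,1.4,0]'; python3 go.py S3 72.5
```

```text
time_s: 19.75
tcp_pos: [480.5, -120.2, 204.3]
orientation: [0.0, -0.06, 0.998, 0.0]
ft_force: [-0.1, 0.5, -2.9]
gripper_width: 0.165
finger_force: 58.9
shift cm [2.600e-01 1.000e-02 1.318e+01] yaw 0.03 tcp [ 480.5 -120.2  204.3] w 0.165 t 19.75
```

```bash
python3 -m crank '[0.2,0,0.5,0,0, 0.2,0,2.5,0,0, 0.2,0,5,0,0, 0.2,0,7.5,0,0, 0.2,0,9,0,0, 0.2,0,10.3,0,0, 0.2,0,11.5,0,0, 0.2,0,12.5,0,0, 0.2,0,13,0,0, 0.2,0,13.1,0,0, 0.2,0,13.1,0,0, 0.2,0,13.1,0,0]'; python3 go.py S3 72.5
```

```text
time_s: 20.95
tcp_pos: [478.2, -121.1, 74.0]
orientation: [0.001, -0.059, 0.998, -0.0]
ft_force: [0.1, 0.9, -2.6]
gripper_width: 0.162
finger_force: 58.8
shift cm [0.02 0.08 0.15] yaw -0.0 tcp [ 478.2 -121.1   74. ] w 0.162 t 20.95
```

```bash
python3 -m crank '[0,0,0.1,0,0, 0,0,0.15,0,0, 0,0,0.15,0,0, 0,0,0.15,0,0, 0,0,0.1,0,3, 0,0,0.1,0,3, 0,0,0.1,0,3, 0,0,0.1,0,3, 0,0,0.1,0,3, 0,0,-1,0,3, 0,0,-2.5,0,3]'; python3 -m crank '[0,0,-1.5,0,3, 0,0,-4,0,3, 0,0,-6.5,0,3, 0,0,-6.5,0,3, 0,0,-6.5,0,3]'; python3 go.py D4 155
```

```text
time_s: 22.05
tcp_pos: [476.8, -120.5, 98.3]
orientation: [-0.001, -0.059, 0.998, 0.001]
ft_force: [1.0, -1.0, -0.1]
gripper_width: 0.35
finger_force: 0.0
time_s: 22.55
tcp_pos: [478.1, -121.0, 164.3]
orientation: [0.001, -0.059, 0.998, -0.001]
ft_force: [0.5, 0.1, -0.3]
gripper_width: 0.354
finger_force: 0.0
shift cm [-19.91   1.92   0.96] yaw -1.8 tcp [ 478.1 -121.   164.3] w 0.354 t 22.55
```

```bash
python3 -m crank '[-2,0.2,0,0,3, -6,0.6,0,0,3, -10,1,0.4,-1.8,3, -14,1.3,0.8,-1.8,3, -17,1.6,1,-1.8,3, -19,1.85,1,-1.8,3, -19.8,1.9,1,-1.8,3, -19.8,1.9,1,-1.8,3, -19.8,1.9,1,-1.8,3]'; python3 go.py D4 84.5
```

```text
time_s: 23.45
tcp_pos: [670.6, -78.6, 152.3]
orientation: [-0.001, -0.075, 0.997, 0.0]
ft_force: [-0.7, 0.1, -0.8]
gripper_width: 0.356
finger_force: 0.0
shift cm [-0.31 -0.03  6.78] yaw -0.02 tcp [670.6 -78.6 152.3] w 0.356 t 23.45
```

```bash
python3 -m crank '[-0.1,0,0.5,0,3, -0.1,0,1.5,0,3, -0.1,0,3,0,3, -0.1,0,4.5,0,3, -0.1,0,6,0,3, -0.1,0,6.9,0,3, -0.1,0,6.9,0,3, -0.1,0,6.9,0,3, -0.1,0,6.9,0,0, -0.1,0,6.9,0,0, -0.1,0,6.9,0,0, -0.1,0,6.9,0,0]'; python3 go.py D4 84.5;  python3 -m crank '[0,0,0,0,0, 0,0,-1,0,0, 0,0,-2.5,0,0, 0,0,-4.5,0,0, 0,0,-7,0,0, 0,0,-9.5,0,0, 0,0,-11.5,0,0, 0,0,-12,0,0, 0,0,-12,0,0, 0,0,-12,0,0]'; python3 go.py S4 204
```

```text
time_s: 24.65
tcp_pos: [673.7, -78.5, 85.3]
orientation: [0.001, -0.075, 0.997, -0.0]
ft_force: [0.9, -0.3, 0.8]
gripper_width: 0.16
finger_force: 60.7
shift cm [0.02 0.02 0.08] yaw -0.0 tcp [673.7 -78.5  85.3] w 0.16 t 24.65
time_s: 25.65
tcp_pos: [672.0, -78.1, 203.0]
orientation: [-0.001, -0.075, 0.997, 0.0]
ft_force: [-0.1, -0.6, -2.5]
gripper_width: 0.165
finger_force: 60.4
shift cm [19.97 -6.07 -0.06] yaw 1.8 tcp [672.  -78.1 203. ] w 0.165 t 25.65
```

```bash
python3 -m crank '[1.5,-0.5,0,0,0, 4.5,-1.4,0,0,0, 8,-2.4,0,1.8,0, 11.5,-3.5,0,1.8,0, 15,-4.6,0,1.8,0, 17.5,-5.3,0,1.8,0, 19.5,-5.9,0,1.8,0, 20,-6.1,0,1.8,0, 20,-6.1,0,1.8,0, 20,-6.1,0,1.8,0]'; python3 go.py S4 72.5
```

```text
time_s: 26.65
tcp_pos: [484.7, -168.2, 203.8]
orientation: [-0.0, -0.059, 0.998, 0.0]
ft_force: [0.1, -0.5, -2.2]
gripper_width: 0.163
finger_force: 60.4
shift cm [ 0.11  0.03 13.13] yaw 0.01 tcp [ 484.7 -168.2  203.8] w 0.163 t 26.65
```

```bash
python3 -m crank '[0,0.1,0.5,0,0, 0,0.1,2.5,0,0, 0,0.1,5,0,0, 0,0.1,7.5,0,0, 0,0.1,9,0,0, 0,0.1,10.3,0,0, 0,0.1,11.5,0,0, 0,0.1,12.5,0,0, 0,0.1,13,0,0, 0,0.1,13.05,0,0, 0,0.1,13.05,0,0, 0,0.1,13.05,0,0]'; python3 go.py S4 72.5
```

```text
time_s: 27.85
tcp_pos: [484.8, -167.9, 74.6]
orientation: [0.001, -0.059, 0.998, -0.0]
ft_force: [1.0, -0.1, -2.2]
gripper_width: 0.162
finger_force: 60.4
shift cm [0.12 0.01 0.21] yaw -0.0 tcp [ 484.8 -167.9   74.6] w 0.162 t 27.85
```

```bash
python3 -m crank '[0,0,0.1,0,0, 0,0,0.2,0,0, 0,0,0.2,0,0, 0,0,0.2,0,0, 0,0,0.15,0,3, 0,0,0.15,0,3, 0,0,0.15,0,3, 0,0,0.15,0,3, 0,0,0.15,0,3, 0,0,-1,0,3, 0,0,-2.5,0,3]'; python3 -m crank '[0,0,-1.5,0,3, 0,0,-4,0,3, 0,0,-6.5,0,3, 0,0,-9,0,3, 0,0,-12,0,3, 0,0,-14,0,3, 0,0,-14,0,3, 0,0,-14,0,3]'
python3 - <<'E'
from m import *
n='side';im,d=snap(n,'s6');P=world(n,d);roi=(d>0)&(P[...,0]<560)&(P[...,0]>400)&(P[...,1]>-220)&(P[...,1]<0)
for r in rects(P,roi&(P[...,2]>105)&(P[...,2]<117),30): print(r)
E
```

```text
time_s: 28.95
tcp_pos: [483.5, -167.2, 98.8]
orientation: [-0.001, -0.059, 0.998, 0.001]
ft_force: [-0.5, -0.1, 0.3]
gripper_width: 0.351
finger_force: 0.0
time_s: 29.75
tcp_pos: [484.2, -167.5, 239.1]
orientation: [0.0, -0.059, 0.998, -0.0]
ft_force: [0.2, -0.3, -1.4]
gripper_width: 0.351
finger_force: 0.0
([406, 165, 43, 10], [482.3, -166.2], [69.4, 20.9], 7.7, np.float64(110.0))
([404, 177, 44, 11], [476.5, -119.1], [69.3, 19.9], 5.2, np.float64(110.0))
([401, 191, 47, 11], [470.2, -70.8], [69.7, 18.0], 6.7, np.float64(110.1))
([398, 205, 49, 13], [464.4, -23.5], [69.7, 18.5], 6.1, np.float64(110.2))
```

View pics/s6.png

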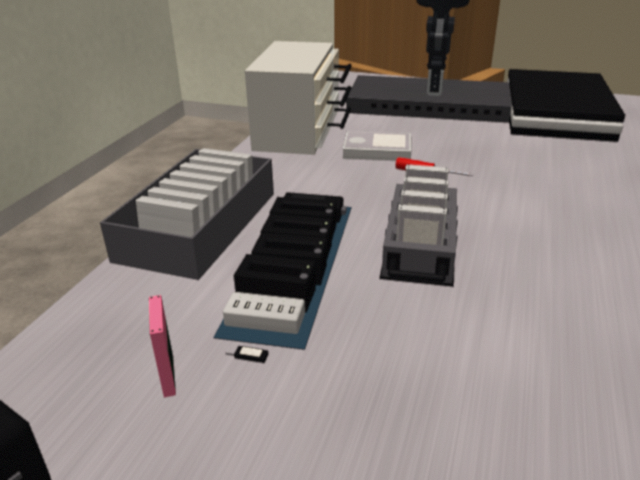

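The docks are empty and all four drives stand upright in the rack (tops at about (427,170) to (423,210)). Their tops are at z = 110, and the arm is clear.

```bash
python3 -c "
from station import ticket; print(ticket.sign_off())"
```

```text
the job is handed in; nothing more can be done
None
```

All four drives are in the transit rack in the required order, upright and fully down in their slots by my last camera check, and the job was handed in at about 30 s of the 102 s allowed; sign-off returned no verdict.

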